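# Seat a gauge pin against the V-block's end stop

## Task

Lift the steel pin out of its wooden rest, lay it in the open end of the V-block's groove (the end away from the blue bracket) and let go of it there. Then push it gently along the groove until it bears solidly on the end stop, keep it pressed lightly there for a good second (about 8 N, never over 20 N on the stop), and leave it seated with the red button pushed in. Do not knock the bush, the insert or the spring that stand nearby.

Things in the scene. Friction and masses are not known exactly. Their poses are not given: they have to be found in the camera images.
- pin_center (a point): Centre of the loose bright steel pin: plain cylinder 30 mm across, 80 mm long, 0.3 to 0.65 kg. Its x axis runs along it; both ends alike. It starts level in a fixed light wooden V rest (50 mm long, 50 mm wide, 26 mm high) that carries its middle; its axis is then 34 mm above the table, 8 mm above the rest's top.
- vblock: Fixed steel V-block, 170 mm long (x), 60 mm wide (y), 45 mm high. Origin: centre of its underside; z up. The 90 degree groove runs all along x over y = 0, 26 mm wide at the top, open at x = -85 mm; the blue stop bracket stands at the +x end. A pin lying in it has its axis at y = 0, z = 53 mm, and slides against friction of some 1 to 4 N, different each time and more if it is also pushed downward.
- groove_entry (a point): Fixed point of the V-block, on the axis of a pin lying in the groove, 40 mm in from the open end (block x = -45, y = 0, z = 53 mm): where the pin's centre belongs when it is first laid in (up to 25 mm farther in will do). Axes as the block's.
- stop_bracket: Blue bracket fixed at the block's +x end. Origin: on the pin's axis, on the bracket's face (block x = 85 mm, z = 53 mm); axes as the block's. Plate 60 mm wide, its top 22 mm above the pin's axis. It carries the stop sleeve (see stop_button). 8 N on the stop is a good press (least 3 N, kept up half a second); over 20 N spoils its setting.
- stop_button (a joint): Travel of the light-sprung (0.2 N) red button, 8 mm across, in the end of the stop sleeve: 0 out (4 mm proud), 0.004 m flush, the pin on the stop face. The sleeve, 18 mm across, sticks out of the bracket on the pin's axis; its rigid end face lies 12 to 34 mm out from the bracket's origin toward -x, locked, set anew each time and not measured: find it by feel or sight.
- bush: Bystander: bronze guide bush with a flange, standing, 39 mm in diameter, 42 mm high, loose. Origin at the centre of its underside.
- insert: Bystander: grey steel mould insert block 42 x 60 x 28 mm, loose. Origin at the centre of its underside. Just beyond it (world x over 0.57, y under -0.10) stands a fixed stack of mould plates 0.33 m tall, and nearer the robot a toggle clamp with a red grip, 0.15 m tall, near world x 0.47, y -0.10: pass in front of the stack and over the clamp.
- spring: Bystander: red coil spring, standing, 29 mm in diameter, 38 mm high, loose. Origin at the centre of its underside.
There are look-alikes about, which are no part of the job. What is shaped like the part that bears pin_center but green or purple is not meant.

How it is judged:
By the outcome, as a careful person would: the job done as asked, in the order asked, and still so for the second after the job is handed in, with the robot touching nothing.
It also fails if it takes over 72 s, if anything falls off the work surface, if the arm or the gripper's body presses on something with over 40 N, if the wrist force passes 120 N, or if a joint passes its speed limit or range.

## Robot

A 7-joint arm with a two-finger parallel gripper is mounted at the origin on the work surface; the furniture and walls round the work are solid. World frame = base frame: x ahead of the robot, y to its left, z up, the work surface at z = 0. Lengths are in m, angles in rad, forces in N, time in s.
With the tool pointing down it reaches from about 0.4 to 0.925 m from the base axis. Payload 5.6 kg.
Tool frame: the origin (TCP) lies at the very end of the fingers, on their centre line; the grasp point (between the pads) lies 19 mm behind it; z points along the fingers, y is the line along which they close (so a half turn about z gives the same grasp; the last joint's range is limited). The gripper opens to 85 mm and grips with 20 to 120 N. Pads are 22 mm wide; open, the fingers measure 114 mm over their backs; the gripper's body (76 mm by 85 mm) begins 54 mm behind the grasp point. The pads swing forward as they close: fully open they stand 13 mm farther back than shut.
Start: joints at [1.093, 0.468, -0.012, 1.603, 0.006, 1.071, -0.056], TCP at [0.274, -0.59, 0.231] pointing down, gripper open.
Joint ranges: [-2.53, 2.53], [-0.31, 2.02], [-1.57, 1.55], [0.28, 2.44], [-1.29, 4.43], [0.15, 1.84], [-2.92, 2.92]. Speed limits (rad/s): [2.57, 2.57, 3.14, 3.14, 3.14, 3.14, 3.14].

## Interface

Orientations are given as [roll, pitch, yaw] about the fixed x, y, z axes, in that order (R = Rz(yaw) Ry(pitch) Rx(roll)).
In Python, from plant import arm gives the robot as it stands.
- The arm moves only by the shell command python3 -m crank 'ROWS' [FORCE]. ROWS is JSON, a list of rows, each a list of 3 entries, a list of its own where there are three numbers: the closure, from -1 (fully open) to 1 (shut), so that 0 is half open, then the shift along the tool's x, y, z in units of 0.04 m (1.0 is 0.04 m), then the turn about the tool's z in units of 10 degrees (1.0 is 10 degrees). A call has 1 to 12 rows; each row shifts and turns the commanded pose from where the row before left it, along the tool's axes as they then stand; what a row does not reach is not made up. A row lasts 1/8 s, in which the tool goes at most 62.5 mm and 10.7 degrees, less where a joint would pass 70% of its speed; a pose out of reach is approached as far as the arm can. A call with a number of a shift or a turn outside -1 to 1 is refused whole. A call with a gripper value outside its range is refused whole. The fingers move at their own pace and stop on an object; FORCE is the grip in N (left out, the last holds). Time passes only in rows, so rows that do not move let the fingers close. It gives the time, the measured TCP pose, the force, the opening and the grip force at its end, in the units of the state.
- arm.read_state(): the state, without advancing time (a new reading comes with each control period).
- arm.read_camera(name): name is "scene" or "top"; returns the picture (420x560x3 uint8, red, green, blue); there is no depth.
- arm.calibration(name): a dict with "K" (3x3 intrinsics, pixels), "world_from_camera" (4x4, takes a point from camera to world coordinates). Camera axes: x right, y down, z forward; pixel columns grow to the right and rows downward; lengths in m; the calibration is good to about 2 mm. A picture is of the moment at which its call begins. calibration takes no time and is no camera call.
- arm.close_job(): hands the job in; it is judged then, once.
The state is a dict: "time": time; "qpos": joint angles; "qd": joint speeds; "joint_torque": joint torques, N m; "position": TCP position; "ee_rot": TCP orientation; "ft_force": force on the tool from outside, world axes, zero at the start; "ft_torque": the same for the moment, N m; "finger_gap": finger opening in m; "finger_force": force on a finger pad.
Only numpy, scipy, OpenCV 4.12 (cv2) and the standard library are available. Lean on these libraries where they do the work, as an engineer would, in place of code of your own. Each camera call takes 0.05 s, during which the arm holds its last target. There are 200 camera calls.

## Working session

There is one attempt and no reset: what is moved stays moved. The work goes in short steps, Python scripts to look and compute and a shell command to move; the robot and the scene stay as the last step left them, time stands still between calls to the robot, and variables do not carry over. Pictures are saved under pics/ and viewed, at most 10 in all, crops included, and the job is handed in when it is done.

```bash
mkdir -p pics; ls
python3 - <<'E'
from plant import arm
import cv2
for n in("scene","top"):
    cv2.imwrite(f"pics/{n}0.png",cv2.cvtColor(arm.read_camera(n),cv2.COLOR_RGB2BGR)); c=arm.calibration(n); print(n,c["K"],c["world_from_camera"])
print(arm.read_state())
E
```

```text
pics
scene [[465.07387755   0.         278.33595071]
 [  0.         465.07387755 210.70665855]
 [  0.           0.           1.        ]] [[-0.84832125 -0.39003387  0.35808469  0.0447767 ]
 [-0.52936497  0.61055228 -0.58906591  0.53923493]
 [ 0.01112623 -0.68927462 -0.72441474  1.02347561]
 [ 0.          0.          0.          1.        ]]
top [[542.70595499   0.         276.99637325]
 [  0.         542.70595499 215.11399812]
 [  0.           0.           1.        ]] [[ 0.13291026 -0.9692125   0.20727277  0.25542341]
 [-0.99111128 -0.13118675  0.02210143 -0.25207349]
 [ 0.00577046 -0.20836788 -0.9780335   1.41717986]
 [ 0.          0.          0.          1.        ]]
{'time': 0.1, 'qpos': array([ 1.09296756,  0.46831571, -0.01157604,  1.60353762,  0.00602137,
        1.07140519, -0.05631924]), 'qd': array([ 0.00124697, -0.00244615,  0.00091184, -0.00273228, -0.00039903,
       -0.00151536, -0.00134445]), 'joint_torque': array([ 1.07269861e-03, -5.33520234e+01,  2.18111684e-02, -2.51966089e+01,
        1.15870731e-02,  4.27818100e-03, -1.60810100e-05]), 'position': array([ 0.27352201, -0.58908983,  0.2304138 ]), 'ee_rot': array([-3.13996699e+00,  1.47877802e-04,  4.34731567e-01]), 'ft_force': array([ 0.10509925,  0.7795994 , -0.396146  ]), 'ft_torque': array([ 0.01529395,  0.02914895, -0.00705164]), 'finger_force': 0.0, 'finger_gap': 0.08522523133362732}
```

View pics/scene0.png

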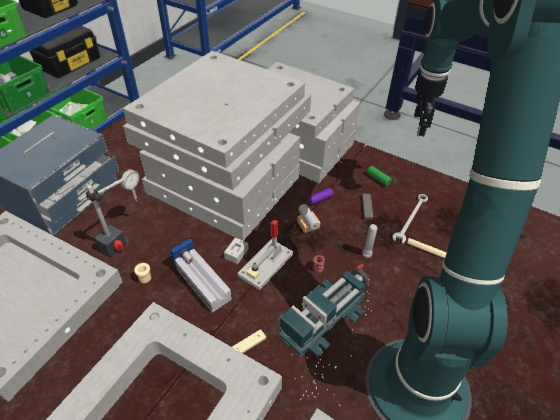

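View pics/top0.png

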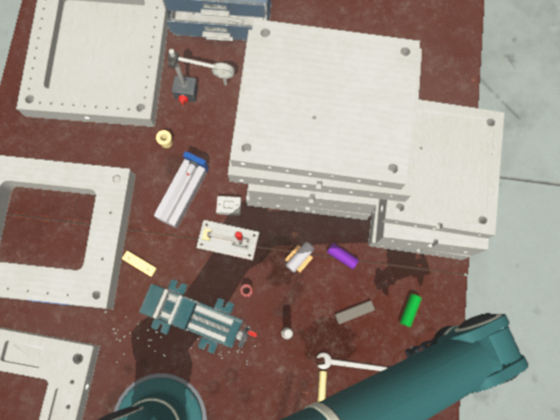

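The pin and its rest are at scene (309,216) and top (300,257). The V-block is at scene (200,275) and top (180,190), with its blue bracket at top (195,159). I'll zoom in.

Run:
```python
import cv2,numpy as np
s=cv2.imread("pics/scene0.png");t=cv2.imread("pics/top0.png")
def z(im,x,y,w,h,k): return cv2.resize(im[y:y+h,x:x+w],None,fx=k,fy=k,interpolation=cv2.INTER_CUBIC)
# top-left: top vblock ; top-right: scene vblock ; bottom: pins
a=z(t,145,145,80,85,4);b=z(s,160,230,80,85,4)
c=z(t,275,235,80,50,4);d=z(s,285,190,80,50,4)
cv2.imwrite("pics/z0.png",np.vstack([np.hstack([a,b]),np.hstack([c,d])]))
```

```text
(no output)
```

View pics/z0.png

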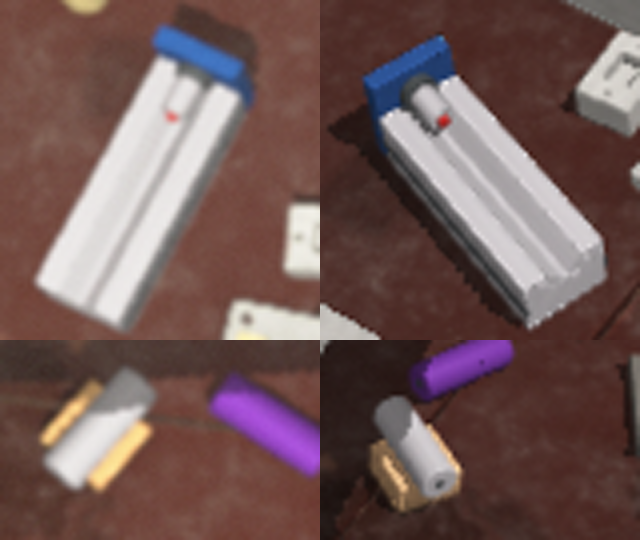

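```bash
cat > h.py <<'E'
import numpy as np
from plant import arm
C={n:arm.calibration(n) for n in("scene","top")}
def ray(n,p):
    M=np.array(C[n]["world_from_camera"]);d=M[:3,:3]@np.linalg.solve(C[n]["K"],[*p,1.]);return M[:3,3],d
def plane(n,p,z):
    o,d=ray(n,p);return o+d*(z-o[2])/d[2]
def tri(ps,pt):
    A=[];b=[]
    for n,p in(("scene",ps),("top",pt)):
        o,d=ray(n,p);d=d/np.linalg.norm(d);P=np.eye(3)-np.outer(d,d);A.append(P);b.append(P@o)
    A=np.vstack(A);b=np.hstack(b);x=np.linalg.lstsq(A,b,rcond=None)[0];return x,np.linalg.norm(A@x-b)
def proj(n,X):
    M=np.linalg.inv(C[n]["world_from_camera"]);q=C[n]["K"]@(M[:3,:3]@X+M[:3,3]);return q[:2]/q[2]
E
python3 - <<'E'
from h import *
np.set_printoptions(precision=4,suppress=True)
P=lambda n,l,z:[print(n,p,plane(n,p,z)) for p in l]
print("vb scene NL NR FL FR");P("scene",[(212,302.5),(230.75,290.75),(175.5,260.5),(193,249.5)],.045)
print("vb top NL NR FL FR");P("top",[(155,215),(175,225.5),(184,159),(205,169)],.045)
print("blue top");P("top",[(185,152.5),(206,162.5)],.075)
print("button tip");print(tri((191,260.5),(188,174.2)))
print("pin ends");P("top",[(309.5,245.5),(290,268.5)],.04);P("scene",[(303.75,207),(314.75,226)],.034)
# mask pin bbox
import cv2
for n,roi in(("top",(280,240,40,35)),("scene",(295,200,25,30))):
    im=cv2.imread(f"pics/{n}0.png").astype(int);x,y,w,h=roi;c=im[y:y+h,x:x+w]
    m=((c.max(2)-c.min(2)<25)&(c.max(2)>85)).astype(np.uint8)
    k,l,st,ce=cv2.connectedComponentsWithStats(m);i=1+st[1:,4].argmax()
    cn=cv2.findContours((l==i).astype(np.uint8),0,1)[0][0]
    r=cv2.minAreaRect(cn);p=np.array(r[0])+[x,y];print(n,st[i],p,r,plane(n,p,.034))
print("insert",plane("top",(229,205),.028),"spring",plane("top",(247,291),.038),"clamp grip",tri((274,228),(239,237)))
E
```

```text
vb scene NL NR FL FR
scene (212, 302.5) [0.5012 0.0931 0.045 ]
scene (230.75, 290.75) [0.4826 0.041  0.045 ]
scene (175.5, 260.5) [0.6606 0.0423 0.045 ]
scene (193, 249.5) [ 0.6454 -0.0112  0.045 ]
vb top NL NR FL FR
top (155, 215) [0.5043 0.0911 0.045 ]
top (175, 225.5) [0.484  0.0353 0.045 ]
top (184, 159) [0.6634 0.0424 0.045 ]
top (205, 169) [ 0.6438 -0.0169  0.045 ]
blue top
top (185, 152.5) [0.6722 0.0364 0.075 ]
top (206, 162.5) [ 0.6529 -0.0218  0.075 ]
button tip
(array([0.6222, 0.0238, 0.0514]), np.float64(0.00034383204238182214))
pin ends
top (309.5, 245.5) [ 0.4795 -0.3142  0.04  ]
top (290, 268.5) [ 0.4142 -0.2721  0.04  ]
scene (303.75, 207) [ 0.4785 -0.3188  0.034 ]
scene (314.75, 226) [ 0.4145 -0.2702  0.034 ]
top [  6   1  28  32 365] [299.8096 256.4449] ((19.809558868408203, 16.44489860534668), (12.68142318725586, 33.937904357910156), 40.10091018676758) [ 0.449  -0.2932  0.034 ]
scene [  4   4  20  25 256] [308.1094 216.2403] ((13.109443664550781, 16.24034309387207), (26.597946166992188, 10.154388427734375), 58.392494201660156) [ 0.4492 -0.2931  0.034 ]
insert [ 0.5598 -0.0922  0.028 ] spring [ 0.3436 -0.1719  0.038 ] clamp grip (array([ 0.4664, -0.138 ,  0.1192]), np.float64(0.002944759403656206))
```

```bash
cat >> h.py <<'E'
from scipy.spatial.transform import Rotation as Ro
def goto(t,yaw=None):
    s=arm.read_state();R=Ro.from_euler("xyz",s["ee_rot"]);d=R.inv().apply(np.array(t)-s["position"])/.04
    print("units",d.round(2),"turn",None if yaw is None else round(-(yaw-np.degrees(s["ee_rot"][2]))/10,2))
def show():
    s=arm.read_state();print(round(s["time"],2),s["position"].round(4),s["ee_rot"].round(4),"F",s["ft_force"].round(2),"gap",s["finger_gap"],s["finger_force"])
E
python3 - <<'E'
from h import *
goto([.449,-.2935,.2],-35)
# pin axis from rect long axes (rays to plane z=.034)
for n,c,a,L in(("top",(299.8,256.4),40.1+90,12),("scene",(308.1,216.2),58.4,9)):
    u=np.array([np.cos(np.radians(a)),np.sin(np.radians(a))])*L
    e=plane(n,c+u,.034)-plane(n,c-u,.034);print(n,np.degrees(np.arctan2(e[1],e[0])),np.linalg.norm(e))
E
python3 -m crank '[[-1,[0.79,-0.54,0.08],0.67],[-1,[0.79,-0.54,0.08],0.67],[-1,[0.79,-0.54,0.08],0.67],[-1,[0.79,-0.54,0.08],0.67],[-1,[0.3,-0.2,0],0]]'
python3 -c "from h import *;show();goto([.449,-.2935,.12],-35)"
```

```text
units [ 7.09 -4.85  0.77] turn 5.99
top 147.42800232451583 0.062079209021668906
scene 144.19582968436708 0.06546159856154742
time: 0.72
position: [0.3871, -0.4648, 0.218]
ee_rot: [-3.14, 0.0, -0.028]
ft_force: [-1.7, 0.5, 0.6]
finger_gap: 0.0854
finger_force: 0.0
0.72 [ 0.3871 -0.4648  0.218 ] [-3.1402e+00  3.0000e-04 -2.7800e-02] F [-1.66  0.47  0.6 ] gap 0.08540920663117484 0.0
units [ 1.43 -4.32  2.45] turn 3.34
```

```bash
python3 -m crank '[[-1,[0,0,0],1],[-1,[0,0,0],1],[-1,[0,0,0],1],[-1,[0,0,0],0.3],[-1,[0,0,0],0]]'
python3 -c "from h import *;show();goto([.449,-.2935,.12],-34.5)"
```

```text
time: 1.35
position: [0.3843, -0.4679, 0.2184]
ee_rot: [3.141, 0.0, -0.608]
ft_force: [0.8, -0.4, 0.5]
finger_gap: 0.0854
finger_force: 0.0
1.35 [ 0.3843 -0.4679  0.2184] [ 3.1408e+00  4.0000e-04 -6.0790e-01] F [ 0.77 -0.4   0.52] gap 0.08539526522289916 0.0
units [-1.16 -4.5   2.46] turn -0.03
```

```bash
python3 -m crank '[[-1,[-0.2,-0.8,0.3],0],[-1,[-0.24,-0.9,0.3],0],[-1,[-0.24,-0.9,0.4],0],[-1,[-0.24,-0.9,0.5],0],[-1,[-0.24,-0.9,0.5],0],[-1,[0,0,0],0],[-1,[0,0,0],0]]'
python3 - <<'E'
from h import *
import cv2
show();goto([.449,-.2935,.03],-34.5)
s=cv2.cvtColor(arm.read_camera("scene"),4);t=cv2.cvtColor(arm.read_camera("top"),4)
z=lambda im,x,y:cv2.resize(im[y:y+100,x:x+100],None,fx=4,fy=4,interpolation=2)
cv2.imwrite("pics/z1.png",np.hstack([z(t,250,207),z(s,260,160)]))
E
```

```text
time: 2.22
position: [0.4476, -0.2973, 0.1387]
ee_rot: [3.141, -0.001, -0.609]
ft_force: [-0.3, -0.1, 0.7]
finger_gap: 0.0854
finger_force: 0.0
2.23 [ 0.4476 -0.2973  0.1387] [ 3.1409e+00 -6.0000e-04 -6.0850e-01] F [-0.31 -0.09  0.68] gap 0.08539835348276485 0.0
units [-0.03 -0.1   2.72] turn -0.04
```

View pics/z1.png

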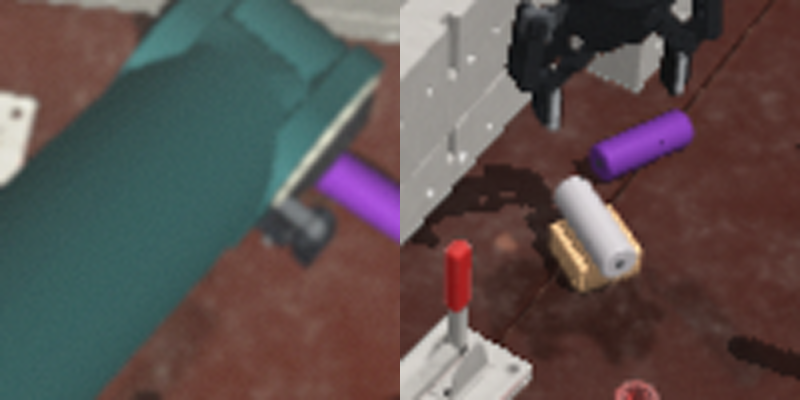

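Scene view (right) shows the open gripper above the pin (crop ~(598,225), scene ~(309,216)), with the purple look-alike clear behind. The top view is blocked by the arm. Going down.

```bash
python3 -m crank '[[-1,[-0.03,-0.1,0.6],0],[-1,[0,0,0.7],0],[-1,[0,0,0.6],0],[-1,[0,0,0.35],0],[-1,[0,0,0.2],0],[-1,[0,0,0.1],0],[-1,[0,0,0.1],0],[-1,[0,0,0],0]]'
python3 - <<'E'
from h import *
import cv2
show();goto([.449,-.2935,.03],-34.5)
s=cv2.cvtColor(arm.read_camera("scene"),4)
cv2.imwrite("pics/z2.png",cv2.resize(s[180:250,265:355],None,fx=6,fy=6,interpolation=2))
E
```

```text
time: 3.32
position: [0.4492, -0.2922, 0.0327]
ee_rot: [3.142, -0.0, -0.609]
ft_force: [-0.4, 0.1, -0.2]
finger_gap: 0.0852
finger_force: 0.0
3.33 [ 0.4492 -0.2922  0.0327] [ 3.1416e+00 -3.0000e-04 -6.0890e-01] F [-0.41  0.1  -0.18] gap 0.08524218205780391 0.0
units [0.01 0.03 0.07] turn -0.04
```

View pics/z2.png

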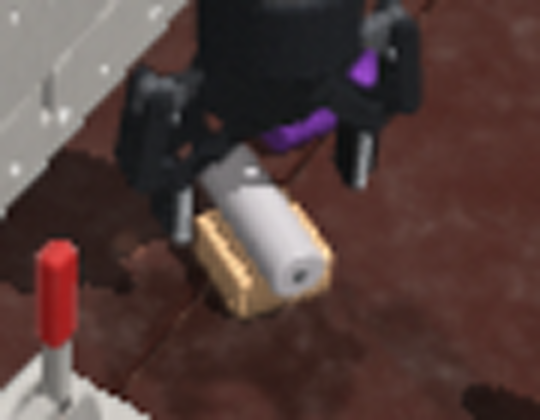

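The fingers straddle the pin, tips at crop (185,240) and (362,185). Their midpoint is at scene (310.5,215), which is on the pin centre. Closing.

```bash
python3 -m crank '[[-1,[0.0,0.03,0.06],0],[-0.2,[0,0,0],0],[0.2,[0,0,0],0],[0.4,[0,0,0],0],[0.6,[0,0,0],0],[1,[0,0,0],0],[1,[0,0,0],0],[1,[0,0,0],0]]' 50
python3 -c "from h import *;show()"
```

```text
time: 4.38
position: [0.4491, -0.2925, 0.0305]
ee_rot: [-3.141, -0.0, -0.608]
ft_force: [1.4, 3.5, 6.0]
finger_gap: 0.0282
finger_force: 49.1
4.38 [ 0.4491 -0.2925  0.0305] [-3.1408e+00 -5.0000e-04 -6.0810e-01] F [1.35 3.49 6.01] gap 0.02816038653594711 49.09347653388977
```

```bash
python3 -m crank '[[1,[0,0,-0.1],0],[1,[0,0,-0.4],0],[1,[0,0,-0.8],0],[1,[0,0,-0.9],0],[1,[0,0,-0.9],0],[1,[0,0,-0.9],0],[1,[0,0,-0.9],0],[1,[0,0,-0.6],0],[1,[0,0,0],0]]'
python3 -c "from h import *;show();goto([.445,-.02,.24],-17.5);goto([.537,.050,.24],-17.5)"
```

```text
time: 5.5
position: [0.4489, -0.2939, 0.2524]
ee_rot: [-3.141, -0.004, -0.61]
ft_force: [-0.3, -0.2, -3.5]
finger_gap: 0.0279
finger_force: 49.7
5.5 [ 0.4489 -0.2939  0.2524] [-3.1413 -0.0045 -0.6096] F [-0.28 -0.2  -3.5 ] gap 0.02789774293592917 49.65803503990173
units [-4.   -5.56  0.29] turn -1.74
units [-3.12 -8.31  0.3 ] turn -1.74
```

```bash
python3 -m crank '[[1,[-0.2,-0.3,0],0],[1,[-0.45,-0.62,0],0],[1,[-0.5,-0.7,0],0],[1,[-0.5,-0.7,0],0],[1,[-0.5,-0.7,0],0],[1,[-0.5,-0.7,0],0],[1,[-0.5,-0.7,0],0],[1,[-0.5,-0.7,0],0],[1,[-0.3,-0.4,0],0],[1,[0,0,0],-0.87],[1,[0,0,0],-0.87],[1,[0,0,0],0]]'
python3 -c "from h import *;show();goto([.537,.050,.14],-17.5)"
```

```text
time: 7.0
position: [0.4438, -0.0209, 0.2488]
ee_rot: [3.141, 0.003, -0.306]
ft_force: [0.4, 0.7, -3.1]
finger_gap: 0.0281
finger_force: 49.5
7.0 [ 0.4438 -0.0209  0.2488] [ 3.1408e+00  2.9000e-03 -3.0590e-01] F [ 0.42  0.65 -3.11] gap 0.02812427453764597 49.51972782611847
units [ 1.7  -2.39  2.71] turn -0.0
```

```bash
python3 -m crank '[[1,[0.2,-0.3,0.1],0],[1,[0.3,-0.4,0.4],0],[1,[0.3,-0.45,0.5],0],[1,[0.35,-0.5,0.5],0],[1,[0.35,-0.5,0.5],0],[1,[0.2,-0.24,0.5],0],[1,[0,0,0.2],0],[1,[0,0,0],0],[1,[0,0,0],0]]'
python3 - <<'E'
from h import *
import cv2
show();goto([.537,.050,.055],-17.5)
s=cv2.cvtColor(arm.read_camera("scene"),4);t=cv2.cvtColor(arm.read_camera("top"),4)
z=lambda im,x,y:cv2.resize(im[y:y+100,x:x+100],None,fx=4,fy=4,interpolation=2)
cv2.imwrite("pics/z3.png",np.hstack([z(t,130,140),z(s,155,215)]))
E
```

```text
time: 8.12
position: [0.5389, 0.0488, 0.1427]
ee_rot: [-3.141, -0.001, -0.306]
ft_force: [-0.1, 0.7, -2.6]
finger_gap: 0.0277
finger_force: 49.6
8.12 [0.5389 0.0488 0.1427] [-3.1414e+00 -9.0000e-04 -3.0640e-01] F [-0.13  0.73 -2.6 ] gap 0.027713094004406986 49.63854253292084
units [-0.06 -0.01  2.19] turn -0.01
```

View pics/z3.png

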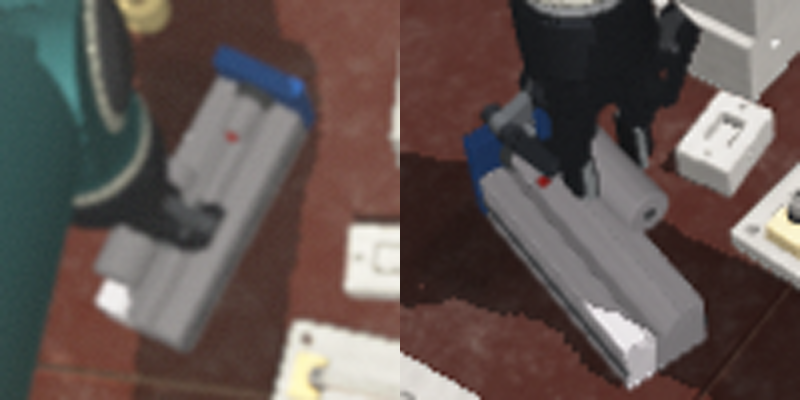

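The held pin sits above the block, parallel to the groove. Its near end face is at crop (652,212), i.e. scene (218,268). I'll check the grip offset along the pin.

Run:
```python
from h import *
e=plane("scene",(218,268),.146);s=arm.read_state();p=s["position"];a=s["ee_rot"][2]
u=np.array([np.cos(a),np.sin(a)]);v=np.array([-u[1],u[0]]);d=(e-p)[:2]
print(e,"near end along",d@u,"lateral",d@v)
b=np.radians(-17.6);U=np.array([np.cos(b),np.sin(b)]);V=np.array([-U[1],U[0]]);r=p[:2]-[.574,.0385];print("tcp in block",r@U,r@V)
# groove line via scene far/near pts: groove V bottom at near end etc from z0: top view centre line
for n,q in(("scene",(221.5,297)),("scene",(184.2,255)),("top",(165,220.2)),("top",(194.5,164))):
    w=plane(n,q,.045);w=w[:2]-[.574,.0385];print(n,w@U,w@V)
w=np.array([.6222,.0238])-[.574,.0385];print("button",w@U,w@V)
```

```text
[0.49943068 0.05743514 0.146     ] near end along -0.04038279725658198 lateral -0.0037141360415555574
tcp in block -0.03642514507789049 -0.0007440510251573764
scene -0.08796053100345409 0.003094993739194895
scene 0.0823051508618514 0.0023965360576902977
top -0.08348719173018578 -0.0006177178429782579
top 0.0836548890867627 -0.0005104724329350955
button 0.0503886275816516 0.0005623259176151125
```

```bash
python3 -m crank '[[1,[0,0,0.3],0],[1,[0,0,0.5],0],[1,[0,0,0.5],0],[1,[0,0,0.3],0],[1,[0,0,0.2],0],[1,[0,0,0],0],[1,[0,0,0],0]]'
python3 - <<'E'
from h import *
import cv2
show();goto([.537,.050,.0495],-17.5)
s=cv2.cvtColor(arm.read_camera("scene"),4);t=cv2.cvtColor(arm.read_camera("top"),4)
z=lambda im,x,y:cv2.resize(im[y:y+75,x:x+65],None,fx=6,fy=6,interpolation=2)
cv2.imwrite("pics/z4.png",np.hstack([z(t,145,160),z(s,175,240)]))
E
```

```text
time: 9.1
position: [0.5392, 0.0492, 0.0706]
ee_rot: [-3.141, -0.001, -0.305]
ft_force: [-0.7, -0.4, -3.7]
finger_gap: 0.028
finger_force: 49.7
9.1 [0.5392 0.0492 0.0706] [-3.1411e+00 -1.1000e-03 -3.0530e-01] F [-0.66 -0.43 -3.71] gap 0.027953565233442234 49.662744998931885
units [-0.06 -0.    0.53] turn 0.0
```

View pics/z4.png

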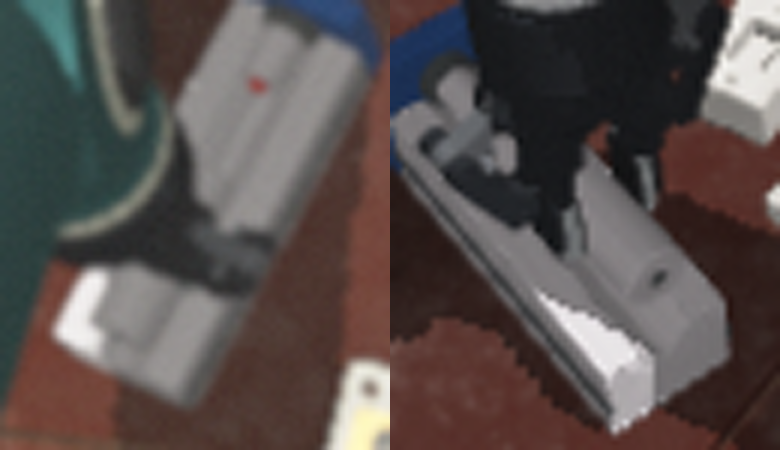

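Run:
```python
from h import *
b=np.radians(-17.55);U=np.array([np.cos(b),np.sin(b)]);V=np.array([-U[1],U[0]])
f=lambda l,n,q,z:print(l,n,[round(1000*float(x),1) for w in [plane(n,q,z)[:2]-[.574,.0385]] for x in(w@U,w@V)])
f("pin end hole","scene",(219.5,286.2),.074)
f("block NL","scene",(212,302.5),.045);f("block NR","scene",(230.75,290.75),.045);f("notch","scene",(221.75,298.75),.032)
f("top NL","top",(145+55/6,160+330/6),.045);f("top NR low","top",(145+190/6,160+408/6),.045);f("top NR low z0","top",(145+190/6,160+408/6),.0)
f("pin bottom-left corner top","top",(145+105/6,160+330/6),.074)
f("pin left edge","top",(145+113/6,160+262/6),.074)
p=arm.read_state()["position"];w=p[:2]-[.574,.0385];print("tcp",w@U,w@V)
```

```text
pin end hole scene [-76.5, -1.8]
block NL scene [-85.9, 30.1]
block NR scene [-87.9, -25.1]
notch scene [-85.0, 1.5]
top NL top [-83.3, 31.1]
top NR low top [-88.8, -37.1]
top NR low z0 top [-84.7, -26.1]
pin bottom-left corner top top [-77.1, 3.5]
pin left edge top [-49.6, 14.1]
tcp -0.036369070498584496 -0.0003135287500621289
```

The pin sits about 2–3 mm to the −y side of the groove. I'll shift it 2 mm and lower while watching the force.

```bash
python3 -m crank '[[1,[0,-0.05,0.1],0],[1,[0,0,0.1],0],[1,[0,0,0.1],0],[1,[0,0,0.08],0],[1,[0,0,0],0]]'
python3 -c "from h import *;show()"
python3 -m crank '[[1,[0,0,0.05],0],[1,[0,0,0.05],0],[1,[0,0,0],0]]'
python3 -c "from h import *;show()"
```

```text
time: 9.82
position: [0.539, 0.0509, 0.0544]
ee_rot: [3.141, 0.001, -0.305]
ft_force: [0.3, 0.4, -3.5]
finger_gap: 0.0281
finger_force: 49.7
9.82 [0.539  0.0509 0.0544] [ 3.1412e+00  8.0000e-04 -3.0540e-01] F [ 0.33  0.44 -3.54] gap 0.028124153300760672 49.66290235519409
time: 10.2
position: [0.5398, 0.0517, 0.0511]
ee_rot: [-3.141, -0.001, -0.305]
ft_force: [0.3, 1.5, -1.2]
finger_gap: 0.028
finger_force: 49.9
10.2 [0.5398 0.0517 0.0511] [-3.1405e+00 -8.0000e-04 -3.0510e-01] F [ 0.29  1.51 -1.17] gap 0.028029694737841778 49.93204593658447
```

```bash
python3 -m crank '[[1,[0,-0.02,0.02],0],[1,[0,0,0.02],0],[1,[0,0,0],0]]'
python3 -c "from h import *;show()"
```

```text
time: 10.58
position: [0.5401, 0.0521, 0.0503]
ee_rot: [-3.141, -0.001, -0.306]
ft_force: [-1.8, 2.2, 6.4]
finger_gap: 0.0281
finger_force: 50.6
10.57 [0.5401 0.0521 0.0503] [-3.1408e+00 -1.0000e-03 -3.0630e-01] F [-1.76  2.21  6.38] gap 0.028072506958436837 50.642024874687195
```

```bash
python3 -m crank '[[1,[0,0,-0.01],0],[0.2,[0,0,0],0],[0,[0,0,0],0],[0,[0,0,0],0],[-0.3,[0,0,-0.1],0],[-0.3,[0,0,-0.2],0],[-0.3,[0,0,-0.5],0],[-0.3,[0,0,-0.8],0],[-0.3,[0,0,-0.8],0],[-0.3,[0,0,0],0]]' 20
python3 - <<'E'
from h import *
import cv2
show()
s=cv2.cvtColor(arm.read_camera("scene"),4);t=cv2.cvtColor(arm.read_camera("top"),4)
z=lambda im,x,y:cv2.resize(im[y:y+75,x:x+65],None,fx=6,fy=6,interpolation=2)
cv2.imwrite("pics/z5.png",np.hstack([z(t,145,160),z(s,175,240)]))
E
```

```text
time: 11.82
position: [0.5415, 0.052, 0.1488]
ee_rot: [-3.139, -0.006, -0.305]
ft_force: [-0.2, 0.4, -0.2]
finger_gap: 0.0555
finger_force: 0.0
11.82 [0.5415 0.052  0.1488] [-3.1392 -0.0056 -0.3053] F [-0.17  0.38 -0.23] gap 0.05551810668572542 0.0
```

View pics/z5.png

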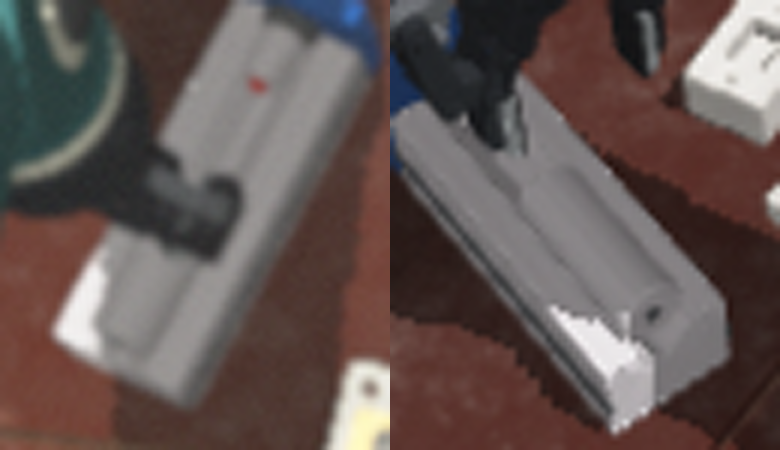

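The pin lies in the groove, with its near end face at crop (655,313) about 8 mm inside the open end. I'll shut the fingers and go behind it.

```bash
python3 -m crank '[[1,[-0.4,0,0],0],[1,[-0.65,0,0],0],[1,[-0.5,0,0],0],[1,[-0.2,0,0.1],0],[1,[0,0,0.6],0],[1,[0,0,0.7],0],[1,[0,0,0.5],0],[1,[0,0,0.3],0],[1,[0,0,0],0],[1,[0,0,0],0]]' 30
python3 -c "
from h import *
show();u=np.array([np.cos(-.306),np.sin(-.306)]);goto([*(np.array([.540,.052])-.06*u),.0485],-17.5)"
```

```text
time: 13.18
position: [0.4733, 0.0729, 0.0581]
ee_rot: [-3.141, -0.001, -0.305]
ft_force: [-0.6, -0.8, -0.1]
finger_gap: 0.0001
finger_force: 0.0
13.18 [0.4733 0.0729 0.0581] [-3.1412e+00 -8.0000e-04 -3.0530e-01] F [-0.56 -0.79 -0.06] gap 0.00013931118796875613 0.0
units [ 0.25 -0.    0.24] turn 0.0
```

```bash
python3 -m crank '[[1,[0,0,0.12],0],[1,[0,0,0.12],0],[1,[0.1,0,0],0],[1,[0.1,0,0],0],[1,[0.08,0,0],0],[1,[0.06,0,0],0],[1,[0.06,0,0],0],[1,[0.06,0,0],0],[1,[0.06,0,0],0],[1,[0.06,0,0],0]]'
cat >> h.py <<'E'
def push():
    s=arm.read_state();u=np.array([np.cos(-.306),np.sin(-.306)]);p=s["position"];f=s["ft_force"]
    d=(p[:2]-[.540,.052]);print("t",round(s["time"],2),"along mm",(1000*d@u).round(1),"lat",(1000*(d@[-u[1],u[0]])).round(1),"z",p[2].round(4),"Fpush",-(f[:2]@u).round(2),"Fz",f[2].round(2))
E
python3 -c "
from h import *
push()"
```

```text
time: 14.42
position: [0.4946, 0.0659, 0.048]
ee_rot: [3.141, 0.001, -0.305]
ft_force: [-1.8, 0.7, 1.0]
finger_gap: -0.0
finger_force: 0.7
t 14.43 along mm -47.5 lat -0.5 z 0.048 Fpush 1.87 Fz 0.96
```

```bash
python3 -m crank '[[1,[0.06,0,0],0],[1,[0.06,0,0],0],[1,[0.06,0,0],0],[1,[0.06,0,0],0],[1,[0.06,0,0],0],[1,[0.06,0,0],0]]' >/dev/null
python3 -c "from h import *;push()"
python3 -m crank '[[1,[0.06,0,0],0],[1,[0.06,0,0],0],[1,[0.06,0,0],0],[1,[0.06,0,0],0],[1,[0.06,0,0],0],[1,[0.06,0,0],0]]' >/dev/null
python3 -c "from h import *;push()"
```

```text
t 15.18 along mm -32.6 lat -0.4 z 0.0481 Fpush 1.18 Fz -0.06
t 15.93 along mm -18.2 lat -0.3 z 0.0481 Fpush 1.64 Fz 0.1
```

```bash
for i in 1; do python3 -m crank '[[1,[0.03,0,0],0],[1,[0.03,0,0],0],[1,[0.03,0,0],0],[1,[0.03,0,0],0]]' >/dev/null; python3 -c "from h import *;push()"; done
python3 -m crank '[[1,[0.03,0,0],0],[1,[0.03,0,0],0],[1,[0.03,0,0],0]]' >/dev/null; python3 -c "from h import *;push()"
python3 -m crank '[[1,[0.03,0,0],0],[1,[0.03,0,0],0]]' >/dev/null; python3 -c "from h import *;push()"
```

```text
t 16.43 along mm -13.5 lat -0.4 z 0.0481 Fpush 0.91 Fz -0.02
t 16.8 along mm -9.9 lat -0.4 z 0.048 Fpush 1.51 Fz -1.1
t 17.05 along mm -7.5 lat -0.4 z 0.0481 Fpush 0.97 Fz -0.1
```

Now 0.6 mm steps.

```bash
python3 -m crank '[[1,[0.015,0,0],0],[1,[0.015,0,0],0],[1,[0.015,0,0],0]]' >/dev/null; python3 -c "from h import *;push()"
python3 -m crank '[[1,[0.015,0,0],0],[1,[0.015,0,0],0],[1,[0.015,0,0],0]]' >/dev/null; python3 -c "from h import *;push()"
python3 -m crank '[[1,[0.015,0,0],0],[1,[0.015,0,0],0]]' >/dev/null; python3 -c "from h import *;push()"
python3 -m crank '[[1,[0.015,0,0],0],[1,[0.015,0,0],0]]' >/dev/null; python3 -c "from h import *;push()"
```

```text
t 17.43 along mm -5.7 lat -0.4 z 0.0481 Fpush 0.49 Fz 0.22
t 17.8 along mm -4.0 lat -0.4 z 0.048 Fpush 1.29 Fz 0.3
t 18.05 along mm -2.7 lat -0.4 z 0.0481 Fpush 1.94 Fz 0.31
t 18.3 along mm -1.9 lat -0.4 z 0.048 Fpush 3.93 Fz 1.15
```

```bash
python3 -m crank '[[1,[0,0,0],0],[1,[0.005,0,0],0],[1,[0,0,0],0]]' >/dev/null; python3 -c "from h import *;push()"
python3 -m crank '[[1,[0.005,0,0],0],[1,[0,0,0],0]]' >/dev/null; python3 -c "from h import *;push()"
```

```text
t 18.68 along mm -1.8 lat -0.4 z 0.048 Fpush 3.96 Fz 1.94
t 18.93 along mm -1.9 lat -0.4 z 0.0479 Fpush 4.21 Fz 2.84
```

```bash
python3 -m crank '[[1,[0.01,0,0],0],[1,[0.01,0,0],0],[1,[0,0,0],0]]' >/dev/null; python3 -c "from h import *;push()"
python3 -m crank '[[1,[0.01,0,0],0],[1,[0,0,0],0]]' >/dev/null; python3 -c "from h import *;push()"
```

```text
t 19.3 along mm -1.8 lat -0.4 z 0.0478 Fpush 5.41 Fz 3.41
t 19.55 along mm -1.8 lat -0.4 z 0.0477 Fpush 7.35 Fz 2.9
```

```bash
python3 -m crank '[[1,[0.008,0,0],0],[1,[0.008,0,0],0],[1,[0,0,0],0]]' >/dev/null; python3 -c "from h import *;push()"
python3 -m crank '[[1,[0,0,0],0],[1,[0,0,0],0],[1,[0,0,0],0],[1,[0,0,0],0],[1,[0,0,0],0],[1,[0,0,0],0]]' >/dev/null; python3 -c "from h import *;push()"
python3 -m crank '[[1,[0,0,0],0],[1,[0,0,0],0],[1,[0,0,0],0],[1,[0,0,0],0],[1,[0,0,0],0],[1,[0,0,0],0]]' >/dev/null; python3 -c "from h import *;push()"
```

```text
t 19.93 along mm -1.8 lat -0.4 z 0.0476 Fpush 9.99 Fz 4.3
t 20.68 along mm -1.8 lat -0.4 z 0.0476 Fpush 9.01 Fz 4.76
t 21.43 along mm -1.8 lat -0.4 z 0.0476 Fpush 9.85 Fz 4.23
```

```bash
python3 -m crank '[[1,[-0.03,0,0],0],[1,[-0.05,0,0],0],[1,[-0.1,0,0],0],[1,[-0.3,0,0],0],[1,[-0.3,0,0],0],[1,[-0.3,0,0],0],[1,[0,0,-0.6],0],[1,[0,0,-0.9],0],[1,[-0.3,0,-0.9],0],[1,[-0.9,0,0],0],[1,[-0.9,0,0],0],[1,[0,0,0],0]]' >/dev/null
python3 - <<'E'
from h import *
import cv2
show()
s=cv2.cvtColor(arm.read_camera("scene"),4);t=cv2.cvtColor(arm.read_camera("top"),4)
z=lambda im,x,y:cv2.resize(im[y:y+75,x:x+65],None,fx=6,fy=6,interpolation=2)
cv2.imwrite("pics/z6.png",np.hstack([z(t,150,145),z(s,165,235)]))
E
```

```text
22.93 [0.4165 0.0903 0.1441] [ 3.1407e+00  8.0000e-04 -3.0240e-01] F [ 0.87 -0.02  0.64] gap 3.7705431361032925e-05 0.0
```

View pics/z6.png

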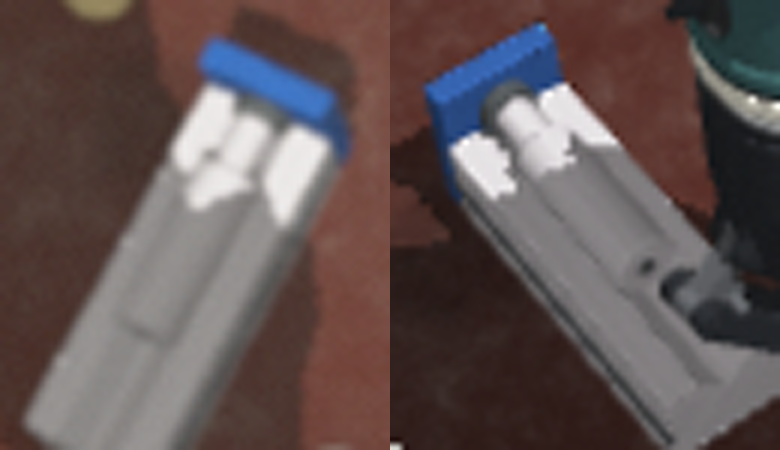

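The pin bears on the sleeve with no gap: they meet at crop (215,160) in the top view and (535,150) in the scene view. No red shows, and the robot is clear.

```bash
python3 -c "
from plant import arm
print(arm.close_job())"
```

```text
the job is handed in; nothing more can be done
None
```

The pin was laid in the groove's open end, let go, pushed onto the stop, pressed there for about 1.5 s with a push of 9–10 N (about 8 N on the stop), left seated with no red of the button showing, and the job is handed in.

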